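Find the pushbutton that still snaps and mount it

TASK

Three like pushbutton blocks stand on the bench, and only one still has its snap: press their caps gently, one after another and never ramming them, until you feel one break over, its push growing easy. Then seat that block fully home and upright in the square well of the mounting plate, and there press its cap once more, gently through the snap, to prove it. Let go of it, and leave the soft blocks standing where they are and the other things undisturbed.

Things in the scene. Friction and masses are not known exactly. Their poses are not given: they have to be found in the camera images.
- key_1: loose pushbutton block, one of three alike: grey square housing 36 x 36 mm, 44 mm tall, 0.4 kg, standing on the bench, with a flat steel collar (33 mm across, 3 mm high) and a round black cap on top. Origin: centre of the underside; z up; x, y square to the sides. Released, the cap's flat top is 58 mm above the origin. Which block is healthy is not told and changes place
- key_2: another pushbutton block exactly like key_1 in look and size; same origin and axes
- key_3: another pushbutton block exactly like key_1 in look and size; same origin and axes
- key_1_cap: black round cap of key_1, 24 mm across; origin on its axis, 14 mm below its flat top, level with the housing's top when released; z up
- key_1_travel (a joint): how far the cap of key_1 is pressed in: 0 released, 0.008 m at the hard stop (cap top then 3 mm above the collar); springs back. If this is the healthy block, the pushing force rises to about 4 N in the first 2 mm, then breaks over with a snap and falls below about 1 N by 5 to 7 mm; if it is a soft one, the force only rises, evenly, to the stop (one soft block to about 3 N, the other to about 7 N)
- key_2_cap: black round cap of key_2, 24 mm across; origin on its axis, 14 mm below its flat top, level with the housing's top when released; z up
- key_2_travel (a joint): how far the cap of key_2 is pressed in: 0 released, 0.008 m at the hard stop (cap top then 3 mm above the collar); springs back. If this is the healthy block, the pushing force rises to about 4 N in the first 2 mm, then breaks over with a snap and falls below about 1 N by 5 to 7 mm; if it is a soft one, the force only rises, evenly, to the stop (one soft block to about 3 N, the other to about 7 N)
- key_3_cap: black round cap of key_3, 24 mm across; origin on its axis, 14 mm below its flat top, level with the housing's top when released; z up
- key_3_travel (a joint): how far the cap of key_3 is pressed in: 0 released, 0.008 m at the hard stop (cap top then 3 mm above the collar); springs back. If this is the healthy block, the pushing force rises to about 4 N in the first 2 mm, then breaks over with a snap and falls below about 1 N by 5 to 7 mm; if it is a soft one, the force only rises, evenly, to the stop (one soft block to about 3 N, the other to about 7 N)
- mount: aluminium plate fixed to the bench, 90 x 90 mm, 18 mm high, with a square well 42 x 42 mm, 12 mm deep, at its centre (well floor 6 mm above the bench) that takes one pushbutton block upright; 32 mm of a seated housing stand above the plate. Origin: centre of the underside; z up; x and y along the plate's and the well's sides
- ferrule_cup: bystander: a small blue plastic tub, 71 mm across, 41 mm high; origin at the centre of the underside
- cutter: bystander: side cutter with red handles lying flat, 130 x 57 x 11 mm; origin under its centre, x along its length
- tape: bystander: roll of yellow tape lying flat, 81 mm across, 19 mm high; origin under its centre
Mind the look-alikes: they are no part of the job. What is shaped like the key_1 but brown is not meant.

How it is judged (in metres and radians):
On the way, in this order (a step that is already met when the one before it is completed fails the run):
1. a cap has been pressed through a breakover where its block stands: 6 mm or more in, with the push fallen below 1.6 N (only the healthy block does this) (((value of joint key_1_travel above 0.006 m and contact force between key_1_cap and anything else between 0.2 and 1.6 N and distance of key_1 from where it was at the start of the episode below 0.03 m and angle between key_1's own z axis and vertical below 0.1 rad) or (value of joint key_2_travel above 0.006 m and contact force between key_2_cap and anything else between 0.2 and 1.6 N and distance of key_2 from where it was at the start of the episode below 0.03 m and angle between key_2's own z axis and vertical below 0.1 rad) or (value of joint key_3_travel above 0.006 m and contact force between key_3_cap and anything else between 0.2 and 1.6 N and distance of key_3 from where it was at the start of the episode below 0.03 m and angle between key_3's own z axis and vertical below 0.1 rad))), for 0.05 s.
2. a block stands home in the well (((horizontal distance between key_1 and mount below 0.006 m and z of key_1 in the frame of mount below 0.009 m and angle between key_1's own z axis and vertical below 0.1 rad) or (horizontal distance between key_2 and mount below 0.006 m and z of key_2 in the frame of mount below 0.009 m and angle between key_2's own z axis and vertical below 0.1 rad) or (horizontal distance between key_3 and mount below 0.006 m and z of key_3 in the frame of mount below 0.009 m and angle between key_3's own z axis and vertical below 0.1 rad))), for 0.1 s.
3. the cap of the block in the well has been pressed through the breakover: 6 mm or more in, with the push below 1.6 N (((horizontal distance between key_1 and mount below 0.006 m and z of key_1 in the frame of mount below 0.009 m and angle between key_1's own z axis and vertical below 0.1 rad and value of joint key_1_travel above 0.006 m and contact force between key_1_cap and anything else between 0.2 and 1.6 N) or (horizontal distance between key_2 and mount below 0.006 m and z of key_2 in the frame of mount below 0.009 m and angle between key_2's own z axis and vertical below 0.1 rad and value of joint key_2_travel above 0.006 m and contact force between key_2_cap and anything else between 0.2 and 1.6 N) or (horizontal distance between key_3 and mount below 0.006 m and z of key_3 in the frame of mount below 0.009 m and angle between key_3's own z axis and vertical below 0.1 rad and value of joint key_3_travel above 0.006 m and contact force between key_3_cap and anything else between 0.2 and 1.6 N))), for 0.05 s.
At the end, for the whole second after the job is handed in: The block proved by the last press stands on the floor of the well (centre within 6 mm of the well's, underside within 3 mm of the well floor), upright within 0.1 rad, at rest, its cap sprung back; both other blocks stand upright within 30 mm of where they started (((horizontal distance between key_1 and mount below 0.006 m and z of key_1 in the frame of mount below 0.009 m and angle between each of key_1, key_2, key_3's own z axis and vertical below 0.1 rad and linear speed of key_1 below 0.02 m/s and value of joint key_1_travel below 0.002 m and distance of each of key_2, key_3 from where it was at the start of the episode below 0.03 m) or (horizontal distance between key_2 and mount below 0.006 m and z of key_2 in the frame of mount below 0.009 m and angle between each of key_2, key_1, key_3's own z axis and vertical below 0.1 rad and linear speed of key_2 below 0.02 m/s and value of joint key_2_travel below 0.002 m and distance of each of key_1, key_3 from where it was at the start of the episode below 0.03 m) or (horizontal distance between key_3 and mount below 0.006 m and z of key_3 in the frame of mount below 0.009 m and angle between each of key_3, key_1, key_2's own z axis and vertical below 0.1 rad and linear speed of key_3 below 0.02 m/s and value of joint key_3_travel below 0.002 m and distance of each of key_1, key_2 from where it was at the start of the episode below 0.03 m))); the robot touches nothing.
It fails at once if a cap pushed with more than 15 N (contact force between any of key_1_cap, key_2_cap, key_3_cap and anything else above 15 N).
It fails at once if the tub, side cutter or tape roll moved by more than 30 mm (distance of any of ferrule_cup, cutter, tape from where it was at the start of the episode above 0.03 m).
It also fails if it takes over 64 s, if anything falls off the work surface, if the arm or the gripper's body presses on something with over 40 N, if the wrist force passes 120 N, or if a joint passes its speed limit or range.

ROBOT

A 6-joint arm with a two-finger parallel gripper is mounted at the origin on the work surface; the furniture and walls round the work are solid. World frame = base frame: x ahead of the robot, y to its left, z up, the work surface at z = 0. Lengths are in mm, angles in rad, forces in N, time in s.
With the tool pointing down it reaches from about 275 to 975 mm from the base axis. Payload 8.4 kg.
Tool frame: the origin (TCP) lies at the very end of the fingers, on their centre line; the grasp point (between the pads) lies 19 mm behind it (bot.grip_depth is the distance from the TCP to the grasp point, in mm); z points along the fingers, y is the direction in which the jaws open and shut (so a half turn about z gives the same grasp; the last joint's range is limited). The gripper opens to 92 mm and grips with 3 to 60 N. Pads are 20 mm wide; open, the fingers measure 128 mm over their backs; the gripper's body (75 mm by 189 mm) begins 69 mm behind the grasp point.
Start: joints at [-0.002, 0.353, 1.633, -0, 1.155, -0.002], TCP at [625.002, -0, 214.583] pointing down, gripper open.
Joint ranges: [-2.63, 2.63], [-0.92, 2.1], [0.06, 2.66], [-1.3, 4.44], [0, 2.69], [-3.02, 3.02]. Speed limits (rad/s): [2.22, 2.22, 2.79, 3.14, 3.14, 3.14].

INTERFACE

Orientations are given as a unit quaternion [x, y, z, w].
In Python, from plant import status, get_image, ticket, bot gives the robot as it stands.
- The arm moves only by the shell command python3 -m pendant 'ROWS' [FORCE]. ROWS is JSON, a list of rows, each a list of 3 entries, a list of its own where there are three numbers: the shift along the tool's x, y, z in m, then the turn about the tool's z in rad, then the finger opening in m, from 0 to 0.0919. A call has 1 to 12 rows; each row is the pose to reach, as a shift and turn from the pose commanded when the call began, along the tool's axes at that moment; what a row does not reach only later rows make up. A row lasts 1/12 s, in which the tool goes at most 41.7 mm and 7.16 degrees, less where a joint would pass 70% of its speed; a pose out of reach is approached as far as the arm can. A call with a gripper value outside its range is refused whole. The fingers move at their own pace and stop on an object; FORCE is the grip in N (left out, the last holds). Time passes only in rows, so rows that repeat a pose let the fingers close. It gives the time, the measured TCP pose, the force and the opening at its end, in the units of the state.
- status.sense(): the state, without advancing time (a new reading comes with each control period).
- get_image(name): name is "scene" or "side" or "wrist"; returns a dict with "image" (400x640x3 uint8, red, green, blue), "z_map" (400x640 float32, mm along the optical axis (not along the pixel's ray), 0 where there is no reading), "fx", "fy", "cx", "cy" (pixels), "R" (3x3) and "t" (3): a world point X has camera coordinates R X + t. Camera axes: x right, y down, z forward; pixel columns grow to the right and rows downward; lengths in mm; the calibration is good to about 2 mm. A picture is of the moment at which its call begins.
- ticket.sign_off(): hands the job in, once; it reports no verdict.
The state is a dict: "time_s": time; "joint_positions": joint angles; "qd": joint speeds; "joint_efforts": joint torques, N m; "tcp_pos": TCP position; "eef_rot": TCP orientation; "ft_force": force on the tool from outside, world axes, zero at the start; "ft_torque": the same for the moment, N m; "grip_width": opening from 0.0 (shut) to 1.0 (fully open).
Only numpy, scipy, OpenCV 4.12 (cv2) and the standard library are available. Lean on these libraries where they do the work, as an engineer would, in place of code of your own. Each camera call takes 0.05 s, during which the arm holds its last target.

## Working session

There is one attempt and no reset: what is moved stays moved. The work goes in short steps, Python scripts to look and compute and a shell command to move; the robot and the scene stay as the last step left them, time stands still between calls to the robot, and variables do not carry over. Pictures are saved under pics/ and viewed, and the job is handed in when it is done.

```bash
ls; mkdir -p pics; python3 - <<'E'
from plant import status,get_image,bot
import cv2,pickle
print(status.sense()); print([a for a in dir(bot) if a[0]!='_'])
for n in("scene","side","wrist"):
    d=get_image(n); pickle.dump(d,open(f"pics/{n}0.pkl","wb"))
    cv2.imwrite(f"pics/{n}0.png",d["image"][:,:,::-1])
    print(n,d["fx"],d["cx"],d["cy"],d["R"],d["t"])
E
```

```text
pics
{'time_s': 0.0, 'joint_positions': array([-2.41536320e-03,  3.53640843e-01,  1.63416941e+00, -1.66428287e-05,
        1.15522013e+00, -2.41760848e-03]), 'qd': array([-2.67966717e-04, -2.80720303e-04, -1.09837737e-03,  3.16126284e-05,
       -8.86576683e-04,  7.75718420e-04]), 'joint_efforts': array([-2.43486713e-03, -5.93846583e+01, -3.34216332e+01,  6.94100303e-02,
        2.34022352e-02, -1.15005114e-04]), 'tcp_pos': array([ 6.24472316e+02, -1.37983091e-02,  2.13853181e+02]), 'eef_rot': array([ 7.07103425e-01,  7.07109772e-01, -5.12480094e-04, -5.04173627e-04]), 'ft_force': array([-0.15091991,  0.2885212 ,  0.45241118]), 'ft_torque': array([ 0.07237088, -0.02067496, -0.07376547]), 'grip_width': 1.001844884685893}
['Unreachable', 'grip_depth']
scene 374.1407690347169 324.6945208228659 193.9693956687565 [[-0.80834569 -0.58840774 -0.01880383]
 [-0.34349187  0.49734286 -0.79665765]
 [ 0.47811148 -0.63751582 -0.60413823]] [488.85843583 118.3373118  761.10749404]
side 388.546908418296 320.7244535060983 200.74229372081624 [[-9.44441288e-01 -3.28679290e-01  7.60688419e-04]
 [-1.67645650e-01  4.79726994e-01 -8.61253126e-01]
 [ 2.82711143e-01 -8.13530537e-01 -5.08175633e-01]] [528.61136259  61.44488984 913.37138062]
wrist 302.8983561179209 322.39997669367415 198.0086698338091 [[ 9.99999429e-01 -2.65742073e-04 -1.03475299e-03]
 [-4.44635355e-06 -9.69595908e-01  2.44711614e-01]
 [-1.06832244e-03 -2.44711470e-01 -9.69595356e-01]] [-626.22290783  -27.57424594  389.58258555]
```

View pics/scene0.png

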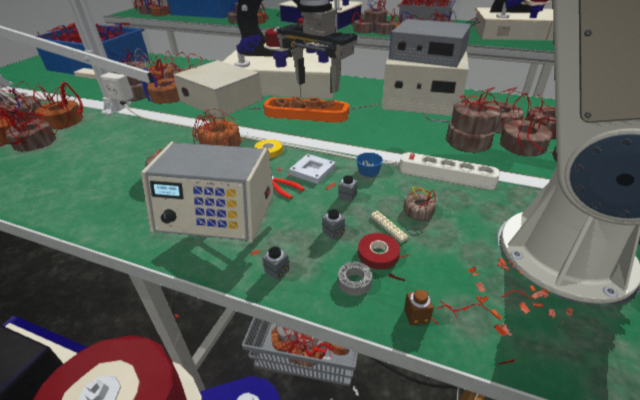

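View pics/side0.png

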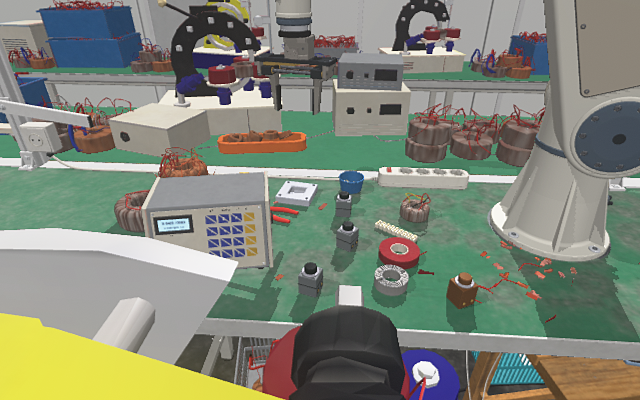

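View pics/wrist0.png

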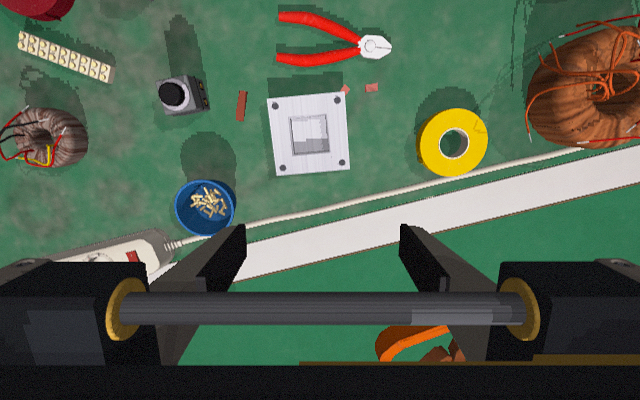

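Scene view: grey blocks at about (348,187), (333,223) and (276,262), plus the brown decoy at (420,305). The mount is at (313,167). In the wrist view one block is at (182,95), and the mount's well is at (308,133).

```bash
cat > h.py <<'E'
import numpy as np,cv2
def ray(d,u,v,z):
    R=np.array(d["R"]);t=np.array(d["t"]);c=-R.T@t
    r=R.T@np.array([(u-d["cx"])/d["fx"],(v-d["cy"])/d["fy"],1.]); return c+r*(z-c[2])/r[2]
def world(d):
    z=d["z_map"].astype(float);v,u=np.mgrid[:z.shape[0],:z.shape[1]]
    p=np.stack([(u-d["cx"])/d["fx"]*z,(v-d["cy"])/d["fy"]*z,z],-1)
    w=(p-np.array(d["t"]))@np.array(d["R"]); w[z==0]=np.nan; return w
def proj(d,X):
    p=np.array(d["R"])@np.array(X,float)+np.array(d["t"]);return p[0]/p[2]*d["fx"]+d["cx"],p[1]/p[2]*d["fy"]+d["cy"]
def blobs(mask,lo=30):
    n,l,s,c=cv2.connectedComponentsWithStats(mask.astype(np.uint8));return [(i,s[i],c[i]) for i in range(1,n) if s[i][4]>=lo],l
E
python3 - <<'E'
from h import *;import pickle
for n in("scene","side","wrist"):
    d=pickle.load(open(f"pics/{n}0.pkl","rb"));w=world(d);im=d["image"].astype(int)
    m=(im.max(2)<45)&(np.abs(w[...,2]-55)<9)
    print(n)
    for i,s,c in blobs(m,12)[0]:
        if 300<w[int(c[1]),int(c[0])][0]<950: print(" cap",c.round(1),s[:5],ray(d,*c,58).round(1), w[int(c[1]),int(c[0])].round(1))
d=pickle.load(open("pics/wrist0.pkl","rb"));w=world(d)
im=d["image"].astype(int)
m=(np.abs(w[...,2]-18)<5)&(im.min(2)>110)&(im.max(2)-im.min(2)<40)
for i,s,c in blobs(m,500)[0]: print(c,s)
bl,l=blobs(m,500)
for i,s,c in bl:
    cn,_=cv2.findContours((l==i).astype(np.uint8),cv2.RETR_CCOMP,cv2.CHAIN_APPROX_NONE)
    for q in cn:
        if len(q)<60: continue
        P=np.array([ray(d,u,v,18)[:2] for u,v in q[:,0]],np.float32); print(cv2.minAreaRect(P),cv2.contourArea(P))
# obstacles: heights above 70 within area
d=pickle.load(open("pics/scene0.pkl","rb"));w=world(d)
for n in("scene","side"):
    d=pickle.load(open(f"pics/{n}0.pkl","rb"));w=world(d)
    for p in ([(210,190),(205,160),(268,180)] if n=="scene" else [(210,230),(205,190),(268,200)]): print(n,p,w[p[1],p[0]].round())
E
```

```text
scene
 cap [347.7 179.5] [344 177   8   6  42] [460.4 104.7  58. ] [461.4 106.1  59.9]
 cap [333.  213.9] [329 210   9   9  71] [417.  226.7  58. ] [418.7 224.2  58. ]
 cap [169.2 218.5] [162 213  14  10  54] [688.7 433.2  58. ] [680.3 437.1  66.2]
 cap [274.4 252.3] [269 247  11  11  91] [443.1 379.4  58. ] [443.3 379.9  59.3]
side
 cap [344.3 196.6] [340 194   9   5  25] [460.2 116.6  58. ] [463.2 108.3  54.6]
 cap [347.3 227.8] [343 225  10   6  32] [418.  239.1  58. ] [420.9 230.9  53.9]
 cap [310.8 270.7] [305 266  12   8  48] [442.7 390.2  58. ] [446.  385.5  54.8]
wrist
 cap [171.   93.7] [159  83  25  23 452] [471.7  96.1  58. ] [471.7  96.7  57.9]
[309.01079533 133.13196739] [ 267   92   83   84 4539]
((610.4786987304688, 53.01930236816406), (89.95567321777344, 89.98107147216797), 5.198737621307373) 7889.925111422039
((610.6637573242188, 53.185089111328125), (43.840267181396484, 43.74576950073242), 5.094940662384033) 1814.1088326252066
scene (210, 190) [622. 365. 119.]
scene (205, 160) [683. 320. 145.]
scene (268, 180) [602. 224.  69.]
side (210, 230) [647. 386.  96.]
side (205, 190) [690. 325. 143.]
side (268, 200) [555. 319. 143.]
```

```bash
python3 -m pendant '[[[0.02,-0.013,0],0,0],[[0.05,-0.032,0],0,0],[[0.08,-0.05,0],0,0],[[0.11,-0.07,0],0,0],[[0.14,-0.088,0],0,0],[[0.17,-0.107,0],0,0],[[0.2,-0.126,0],0,0],[[0.22,-0.139,0],0,0],[[0.23,-0.145,0],0,0],[[0.23,-0.145,0],0,0],[[0.23,-0.145,0],0,0],[[0.23,-0.145,0],0,0]]' 10
python3 - <<'E'
from plant import status,get_image
import cv2,pickle
from h import *
d=get_image("wrist"); pickle.dump(d,open("pics/wrist1.pkl","wb"))
cv2.imwrite("pics/wrist1.png",d["image"][:,:,::-1])
s=status.sense();print(s["time_s"],s["tcp_pos"],s["ft_force"],s["grip_width"])
w=world(d);im=d["image"].astype(int)
m=(im.max(2)<60)&(np.abs(w[...,2]-58)<5)
for i,s,c in blobs(m,60)[0]: print(" cap",c.round(1),s,ray(d,*c,58).round(1))
h=(w[...,2]>90)&(w[...,1]>100)&(w[...,2]<200)
print("instr xmin",np.nanmin(w[h][:,0]),w[h][np.argmin(w[h][:,0])])
E
```

```text
time_s: 1.15
tcp_pos: [480.7, 229.1, 214.5]
eef_rot: [0.707, 0.707, -0.0, 0.0]
ft_force: [0.1, -0.9, 0.2]
grip_width: 0.151
1.2 [480.76673983 228.931346   214.48219158] [-0.76732374 -0.54922651  0.00942139] 0.11142689768487808
 cap [290.9  41.3] [279  28  24  27 477] [451.8 374.   58. ]
 cap [270.2 192. ] [260 183  21  19 320] [424.9 222.   58. ]
 cap [313.8 287.7] [308 283  13   9  89] [472.3 103.9  58. ]
instr xmin 548.6933401080009 [548.69334011 333.20406442  91.46226402]
```

View pics/wrist1.png

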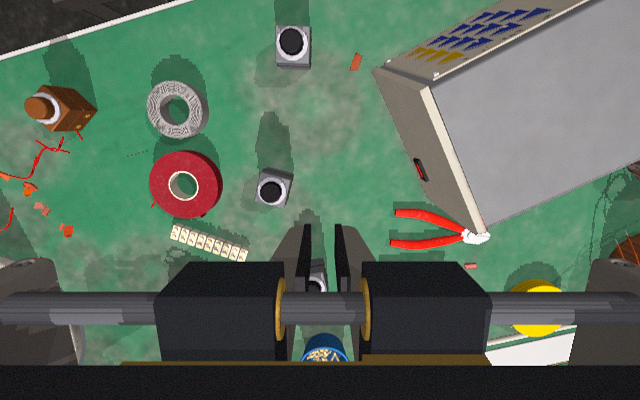

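Caps in this wrist view are at (291,41) and (270,188), with the third between the fingers at (314,288). The instrument corner at (375,70) is well clear. Next I refine the centres and yaws from the block tops.

```bash
python3 - <<'E'
import pickle
from h import *
for f,pts in(("wrist1",[(291,41),(270,188)]),("wrist0",[(171,94)])):
    d=pickle.load(open(f"pics/{f}.pkl","rb"));w=world(d);im=d["image"].astype(int)
    for (u,v) in pts:
        near=np.zeros(w.shape[:2],bool);near[max(0,v-35):v+35,u-35:u+35]=1
        top=near&(w[...,2]>40)&(w[...,2]<70)
        X=w[top][:,:2].astype(np.float32)
        print(f,"top",cv2.minAreaRect(X))
        hs=near&(w[...,2]>40)&(w[...,2]<46); print("   rim",cv2.minAreaRect(w[hs][:,:2].astype(np.float32)),hs.sum())
        cp=near&(w[...,2]>55)&(w[...,2]<62); 
        q=np.argwhere(cp)[:,::-1].astype(np.float32); c,r=cv2.minEnclosingCircle(q); print("   cap",c,r,ray(d,*c,58).round(1), w[cp].mean(0).round(1))
E
```

```text
wrist1 top ((451.55816650390625, 374.5118408203125), (36.26777648925781, 35.56120300292969), 87.68277740478516)
   rim ((451.55816650390625, 374.5118408203125), (36.26777648925781, 35.56120300292969), 87.68277740478516) 501
   cap (291.0, 41.0) 13.038504600524902 [451.9 374.3  58. ] [451.7 374.2  57.8]
wrist1 top ((424.415283203125, 220.42776489257812), (35.98657989501953, 36.35312271118164), 75.74861907958984)
   rim ((424.415283203125, 220.42776489257812), (35.98657989501953, 36.35312271118164), 75.74861907958984) 379
   cap (270.0, 193.0) 10.63024616241455 [424.7 220.9  58. ] [424.7 220.8  57.6]
wrist0 top ((469.68133544921875, 95.96903991699219), (36.423988342285156, 36.084964752197266), 11.327491760253906)
   rim ((469.68133544921875, 95.96903991699219), (36.423988342285156, 36.084964752197266), 11.327491760253906) 471
   cap (169.73077392578125, 93.88461303710938) 12.45653247833252 [470.4  95.9  58. ] [470.1  95.8  57.6]
```

```bash
python3 -m pendant '[[[-0.003,-0.02,0.02],0,0],[[-0.006,-0.04,0.05],0,0],[[-0.0095,-0.0555,0.08],0,0],[[-0.0095,-0.0555,0.11],0,0],[[-0.0095,-0.0555,0.13],0,0],[[-0.0095,-0.0555,0.14],0,0],[[-0.0095,-0.0555,0.144],0,0],[[-0.0095,-0.0555,0.148],0,0],[[-0.0095,-0.0555,0.15],0,0],[[-0.0095,-0.0555,0.15],0,0],[[-0.0095,-0.0555,0.15],0,0],[[-0.0095,-0.0555,0.15],0,0]]'
python3 - <<'E'
from plant import status
s=status.sense();print(s["time_s"],s["tcp_pos"],s["ft_force"],s["grip_width"])
E
```

```text
time_s: 2.2
tcp_pos: [425.1, 220.8, 65.3]
eef_rot: [0.707, 0.707, 0.001, 0.0]
ft_force: [0.8, 0.0, -0.0]
grip_width: 0.005
2.2 [425.07443511 220.80420754  65.33168711] [ 0.8419527   0.03106422 -0.02107002] 0.0045846062091690065
```

```bash
python3 -m pendant '[[[0,0,0.002],0,0],[[0,0,0.004],0,0],[[0,0,0.006],0,0],[[0,0,0.006],0,0]]'
python3 -m pendant '[[[0,0,0.001],0,0],[[0,0,0.002],0,0],[[0,0,0.002],0,0]]'
python3 -m pendant '[[[0,0,0.0005],0,0],[[0,0,0.001],0,0],[[0,0,0.001],0,0]]'
python3 -m pendant '[[[0,0,0.0005],0,0],[[0,0,0.001],0,0],[[0,0,0.001],0,0]]'
```

```text
time_s: 2.53
tcp_pos: [424.3, 220.4, 58.3]
eef_rot: [0.707, 0.707, -0.0, -0.0]
ft_force: [0.3, -0.1, -0.7]
grip_width: 0.004
time_s: 2.78
tcp_pos: [424.4, 220.5, 56.4]
eef_rot: [0.707, 0.707, -0.0, -0.0]
ft_force: [-1.1, -0.3, 0.5]
grip_width: -0.0
time_s: 3.03
tcp_pos: [424.4, 220.5, 55.5]
eef_rot: [0.707, 0.707, -0.0, -0.0]
ft_force: [-0.5, -0.0, 1.4]
grip_width: 0.006
time_s: 3.28
tcp_pos: [424.4, 220.5, 54.5]
eef_rot: [0.707, 0.707, -0.0, -0.0]
ft_force: [-2.2, -0.2, 1.8]
grip_width: 0.004
```

```bash
for i in 1 ; do python3 -m pendant '[[[0,0,0.0005],0,0],[[0,0,0.001],0,0],[[0,0,0.001],0,0]]'; python3 -m pendant '[[[0,0,0.0005],0,0],[[0,0,0.001],0,0],[[0,0,0.001],0,0]]'; python3 -m pendant '[[[0,0,0.0005],0,0],[[0,0,0.0005],0,0],[[0,0,0.0005],0,0]]';done
```

```text
time_s: 3.53
tcp_pos: [424.5, 220.5, 53.5]
eef_rot: [0.707, 0.707, -0.0, -0.0]
ft_force: [-0.1, 0.3, 1.6]
grip_width: 0.007
time_s: 3.78
tcp_pos: [424.5, 220.5, 52.5]
eef_rot: [0.707, 0.707, -0.0, -0.0]
ft_force: [-2.0, 0.5, 2.7]
grip_width: 0.003
time_s: 4.03
tcp_pos: [424.5, 220.5, 52.1]
eef_rot: [0.707, 0.707, -0.0, -0.0]
ft_force: [-0.7, 0.6, 3.0]
grip_width: 0.007
```

Middle block is a soft one: its force rises evenly to about 3 N. Next is the near block.

```bash
python3 -m pendant '[[[0,0,-0.015],0,0],[[0,0,-0.035],0,0],[[-0.03,0.011,-0.04],0,0],[[-0.06,0.022,-0.04],0,0],[[-0.09,0.033,-0.04],0,0],[[-0.115,0.042,-0.04],0,0],[[-0.1245,0.0455,-0.035],0,0],[[-0.1245,0.0455,-0.025],0,0],[[-0.1245,0.0455,-0.016],0,0],[[-0.1245,0.0455,-0.01],0,0],[[-0.1245,0.0455,-0.008],0,0],[[-0.1245,0.0455,-0.008],0,0]]'
python3 -m pendant '[[[0,0,0.001],0,0],[[0,0,0.002],0,0],[[0,0,0.002],0,0],[[0,0,0.002],0,0]]'
python3 -m pendant '[[[0,0,0.0005],0,0],[[0,0,0.001],0,0],[[0,0,0.001],0,0]]'
```

```text
time_s: 5.03
tcp_pos: [468.9, 96.8, 59.0]
eef_rot: [0.707, 0.708, -0.001, -0.001]
ft_force: [-0.3, -1.1, 0.5]
grip_width: 0.007
time_s: 5.37
tcp_pos: [470.1, 96.3, 58.3]
eef_rot: [0.707, 0.707, 0.0, 0.0]
ft_force: [-0.4, 1.3, 0.7]
grip_width: 0.004
time_s: 5.62
tcp_pos: [470.2, 96.1, 57.2]
eef_rot: [0.707, 0.707, 0.0, 0.0]
ft_force: [0.8, 1.6, 2.0]
grip_width: 0.005
```

```bash
python3 -m pendant '[[[0,0,0.0005],0,0],[[0,0,0.001],0,0],[[0,0,0.001],0,0]]'; python3 -m pendant '[[[0,0,0.0005],0,0],[[0,0,0.001],0,0],[[0,0,0.001],0,0]]'
```

```text
time_s: 5.87
tcp_pos: [470.2, 96.1, 56.2]
eef_rot: [0.707, 0.707, 0.0, 0.0]
ft_force: [0.5, 0.9, 2.2]
grip_width: 0.007
time_s: 6.12
tcp_pos: [470.2, 96.1, 55.1]
eef_rot: [0.707, 0.707, 0.0, 0.0]
ft_force: [-0.4, 1.5, 3.2]
grip_width: 0.008
```

```bash
python3 -m pendant '[[[0,0,0.0005],0,0],[[0,0,0.001],0,0],[[0,0,0.001],0,0]]'; python3 -m pendant '[[[0,0,0.0005],0,0],[[0,0,0.001],0,0],[[0,0,0.001],0,0]]'
```

```text
time_s: 6.37
tcp_pos: [470.2, 96.1, 54.1]
eef_rot: [0.707, 0.707, 0.0, 0.0]
ft_force: [0.2, 1.9, 4.2]
grip_width: 0.005
time_s: 6.62
tcp_pos: [470.2, 96.1, 53.1]
eef_rot: [0.707, 0.707, 0.0, 0.0]
ft_force: [-0.4, 1.7, 4.1]
grip_width: 0.004
```

```bash
python3 -m pendant '[[[0,0,0.0005],0,0],[[0,0,0.001],0,0],[[0,0,0.001],0,0]]'
```

```text
time_s: 6.87
tcp_pos: [470.2, 96.1, 52.2]
eef_rot: [0.707, 0.707, 0.0, 0.0]
ft_force: [0.2, 2.1, 5.5]
grip_width: 0.007
```

```bash
python3 -m pendant '[[[0,0,-0.015],0,0],[[0.01,0,-0.04],-0.11,0],[[0.035,-0.002,-0.06],-0.22,0],[[0.07,-0.004,-0.08],-0.34,0],[[0.105,-0.007,-0.09],-0.46,0],[[0.14,-0.009,-0.09],-0.58,0],[[0.175,-0.011,-0.09],-0.7,0],[[0.21,-0.014,-0.09],-0.82,0],[[0.24,-0.016,-0.09],-0.94,0],[[0.265,-0.018,-0.08],-1.06,0],[[0.278,-0.018,-0.07],-1.18,0],[[0.278,-0.018,-0.06],-1.3,0]]'
python3 -m pendant '[[[0,0,0.01],-0.11,0],[[0,0,0.025],-0.23,0],[[0,0,0.035],-0.23,0],[[0,0,0.043],-0.23,0],[[0,0,0.048],-0.23,0],[[0,0,0.05],-0.23,0],[[0,0,0.05],-0.23,0],[[0,0,0.05],-0.23,0]]'
python3 - <<'E'
from plant import status
from scipy.spatial.transform import Rotation as R
s=status.sense();print(s["joint_positions"].round(3),s["ft_force"]);print(R.from_quat(s["eef_rot"]).as_matrix().round(3))
E
```

```text
time_s: 7.87
tcp_pos: [451.5, 376.3, 111.2]
eef_rot: [0.131, 0.991, -0.0, -0.0]
ft_force: [-0.2, -0.0, 0.3]
grip_width: 0.003
time_s: 8.53
tcp_pos: [452.3, 374.1, 62.4]
eef_rot: [0.021, 1.0, 0.0, 0.0]
ft_force: [0.2, -0.5, 0.4]
grip_width: 0.003
[ 0.689  0.478  1.833 -0.     0.83  -0.84 ] [ 0.22808161 -0.49747956  0.44343332]
[[-0.999  0.042  0.   ]
 [ 0.042  0.999  0.   ]
 [-0.     0.    -1.   ]]
```

```bash
P='python3 -m pendant'; python3 -m pendant '[[[0,0,0.0015],0,0],[[0,0,0.003],0,0],[[0,0,0.004],0,0],[[0,0,0.004],0,0]]'
python3 -m pendant '[[[0,0,0.0005],0,0],[[0,0,0.001],0,0],[[0,0,0.0015],0,0],[[0,0,0.0015],0,0]]'
python3 -m pendant '[[[0,0,0.0005],0,0],[[0,0,0.001],0,0],[[0,0,0.001],0,0]]'
python3 -m pendant '[[[0,0,0.0005],0,0],[[0,0,0.001],0,0],[[0,0,0.001],0,0]]'
python3 -m pendant '[[[0,0,0.0005],0,0],[[0,0,0.001],0,0],[[0,0,0.001],0,0]]'
python3 -m pendant '[[[0,0,0.0005],0,0],[[0,0,0.001],0,0],[[0,0,0.001],0,0]]'
```

```text
time_s: 8.87
tcp_pos: [452.2, 374.1, 58.3]
eef_rot: [0.02, 1.0, 0.0, 0.0]
ft_force: [1.0, -0.5, 2.2]
grip_width: 0.004
time_s: 9.2
tcp_pos: [452.2, 374.1, 56.8]
eef_rot: [0.02, 1.0, 0.0, 0.0]
ft_force: [0.1, 0.1, 3.2]
grip_width: 0.006
time_s: 9.45
tcp_pos: [452.2, 374.1, 55.6]
eef_rot: [0.02, 1.0, 0.0, 0.0]
ft_force: [0.8, 0.2, 4.5]
grip_width: 0.005
time_s: 9.7
tcp_pos: [452.2, 374.1, 54.5]
eef_rot: [0.02, 1.0, 0.0, 0.0]
ft_force: [1.1, 0.6, 3.6]
grip_width: 0.005
time_s: 9.95
tcp_pos: [452.1, 374.1, 53.4]
eef_rot: [0.02, 1.0, 0.0, 0.0]
ft_force: [1.7, 1.7, 2.6]
grip_width: 0.005
time_s: 10.2
tcp_pos: [451.6, 373.7, 52.2]
eef_rot: [0.02, 1.0, -0.0, -0.0]
ft_force: [1.3, -0.1, 0.5]
grip_width: 0.004
```

```bash
python3 -m pendant '[[[0,0,0.0003],0,0],[[0,0,0.0005],0,0],[[0,0,0.0005],0,0],[[0,0,0.0005],0,0]]'
python3 -m pendant '[[[0,0,0.0002],0,0],[[0,0,0.0003],0,0],[[0,0,0.0003],0,0],[[0,0,0.0003],0,0]]'
```

```text
time_s: 10.53
tcp_pos: [451.7, 373.8, 51.9]
eef_rot: [0.02, 1.0, -0.0, -0.0]
ft_force: [-0.2, -0.3, 0.1]
grip_width: 0.002
time_s: 10.87
tcp_pos: [452.0, 374.0, 51.8]
eef_rot: [0.02, 1.0, -0.0, -0.0]
ft_force: [-0.1, -0.3, 0.5]
grip_width: 0.006
```

```bash
python3 -m pendant '[[[0,0,0.0003],0,0],[[0,0,0.0004],0,0],[[0,0,0.0004],0,0]]'
python3 -m pendant '[[[0,0,0.0003],0,0],[[0,0,0.0004],0,0],[[0,0,0.0004],0,0]]'
```

```text
time_s: 11.12
tcp_pos: [452.0, 374.0, 51.4]
eef_rot: [0.02, 1.0, 0.0, 0.0]
ft_force: [-0.1, -0.3, 1.0]
grip_width: 0.005
time_s: 11.37
tcp_pos: [452.0, 374.0, 51.0]
eef_rot: [0.02, 1.0, 0.0, 0.0]
ft_force: [-0.4, 0.1, 0.5]
grip_width: 0.008
```

```bash
python3 -m pendant '[[[0,0,0.0002],0,0],[[0,0,0.0004],0,0],[[0,0,0.0004],0,0]]'; python3 - <<'E'
from plant import get_image
from h import *
d=get_image("side");w=world(d);cv2.imwrite("pics/side2.png",cv2.resize(d["image"][180:320,240:420,::-1],None,fx=4,fy=4))
E
```

```text
time_s: 11.62
tcp_pos: [452.0, 374.0, 50.6]
eef_rot: [0.02, 1.0, 0.0, 0.0]
ft_force: [-0.3, -0.5, -0.6]
grip_width: 0.006
```

View pics/side2.png

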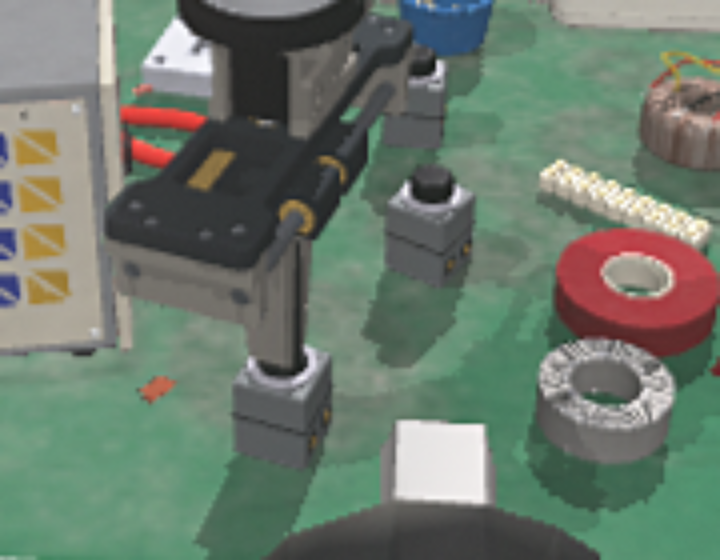

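The view shows the tip pressing the cap down into the far block, which is still upright. The force peaked at about 4.5 N and then fell to about 0.5 N by 7 mm: this is the healthy block. Now rise, open, and descend around the housing.

```bash
python3 -m pendant '[[[0,0,-0.003],0,0],[[0,0,-0.012],0,0],[[0,0,-0.025],0,0.02],[[0,0,-0.03],0,0.06],[[0,0,-0.03],0,0.06],[[0,0,-0.03],0,0.06],[[0,0,-0.03],0,0.06],[[0,0,-0.03],0,0.06],[[0,0,-0.03],0,0.06],[[0,0,-0.03],0,0.06],[[0,0,-0.03],0,0.06],[[0,0,-0.03],0,0.06]]' 20
python3 - <<'E'
from plant import get_image,status
from h import *
d=get_image("wrist");cv2.imwrite("pics/wrist3.png",d["image"][:,:,::-1]);w=world(d)
print(status.sense()["tcp_pos"])
g=(w[...,2]>41)&(w[...,2]<62)&(np.hypot(w[...,0]-451,w[...,1]-374)<35); X=w[g][:,:2].astype(np.float32); print(cv2.minAreaRect(X),g.sum())
E
```

```text
time_s: 12.67
tcp_pos: [451.9, 373.9, 80.4]
eef_rot: [0.02, 1.0, -0.0, -0.0]
ft_force: [0.0, -0.3, 0.0]
grip_width: 0.653
[451.9654635  373.97092563  80.45627844]
((451.01885986328125, 374.7239990234375), (35.92081069946289, 35.24539566040039), 87.6438217163086) 2362
```

View pics/wrist3.png

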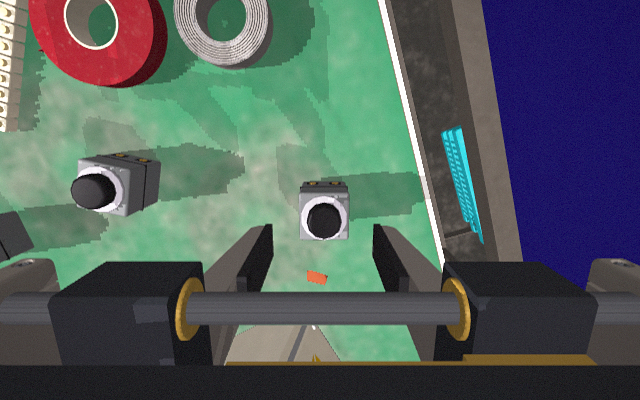

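The far block sits square and centred between the open fingers, at about (323,215), with its cap sprung back.

```bash
python3 -m pendant '[[[0,0,0.01],0,0.06],[[0,0,0.025],0,0.06],[[0,0,0.04],0,0.06],[[0,0,0.05],0,0.06],[[0,0,0.057],0,0.06],[[0,0,0.06],0,0.06],[[0,0,0.06],0,0.06],[[0,0,0.06],0,0.03],[[0,0,0.06],0,0.03],[[0,0,0.06],0,0.03],[[0,0,0.06],0,0.03],[[0,0,0.06],0,0.03]]' 20
python3 -m pendant '[[[0,0,0],0,0.03],[[0,0,0],0,0.03],[[0,0,0],0,0.03]]'
```

```text
time_s: 13.72
tcp_pos: [452.4, 374.4, 21.2]
eef_rot: [0.02, 1.0, 0.0, 0.0]
ft_force: [-0.1, 0.9, 2.9]
grip_width: 0.391
time_s: 13.97
tcp_pos: [452.4, 374.4, 21.2]
eef_rot: [0.02, 1.0, 0.0, 0.0]
ft_force: [-0.4, 0.4, 5.5]
grip_width: 0.391
```

```bash
python3 -m pendant '[[[0,0,-0.005],0,0.03],[[0,0,-0.02],0,0.03],[[0,0,-0.04],0,0.03],[[0,0,-0.06],0,0.03],[[0,0,-0.08],0,0.03],[[0,0,-0.09],0,0.03],[[0,0,-0.09],0,0.03],[[0,0,-0.09],0,0.03]]' 
python3 -m pendant '[[[-0.008,-0.014,0],0,0.03],[[-0.022,-0.04,0],0,0.03],[[-0.04,-0.072,0],0,0.03],[[-0.058,-0.105,0],0,0.03],[[-0.076,-0.138,0],0,0.03],[[-0.094,-0.171,0],-0.03,0.03],[[-0.112,-0.204,0],-0.06,0.03],[[-0.13,-0.237,0],-0.09,0.03],[[-0.148,-0.27,0],-0.12,0.03],[[-0.163,-0.297,0],-0.131,0.03],[[-0.17,-0.309,0],-0.131,0.03],[[-0.1724,-0.314,0],-0.131,0.03]]'
python3 -m pendant '[[[0,0,0],0,0.03],[[0,0,0],0,0.03],[[0,0,0],0,0.03]]'
python3 - <<'E'
from plant import get_image,status
from h import *
import pickle
from scipy.spatial.transform import Rotation as R
for n in("wrist","scene","side"):
    d=get_image(n);cv2.imwrite(f"pics/{n}4.png",d["image"][:,:,::-1]);pickle.dump(d,open(f"pics/{n}4.pkl","wb"))
s=status.sense();print(s["tcp_pos"],s["ft_force"],s["grip_width"]);print(R.from_quat(s["eef_rot"]).as_matrix().round(3))
E
```

```text
time_s: 14.63
tcp_pos: [451.8, 373.8, 110.3]
eef_rot: [0.02, 1.0, -0.0, -0.0]
ft_force: [-0.4, 0.3, -4.6]
grip_width: 0.39
time_s: 15.63
tcp_pos: [611.4, 51.0, 108.9]
eef_rot: [-0.044, 0.999, -0.0, -0.001]
ft_force: [-1.2, -0.4, -4.8]
grip_width: 0.389
time_s: 15.88
tcp_pos: [610.4, 54.7, 110.0]
eef_rot: [-0.046, 0.999, 0.0, -0.001]
ft_force: [-0.1, -0.1, -4.1]
grip_width: 0.387
[610.95831271  54.4750788  110.55139305] [-0.80055179  0.67807202 -3.52624259] 0.38870991253768356
[[-0.996 -0.092 -0.   ]
 [-0.092  0.996  0.   ]
 [ 0.     0.    -1.   ]]
```

View pics/wrist4.png

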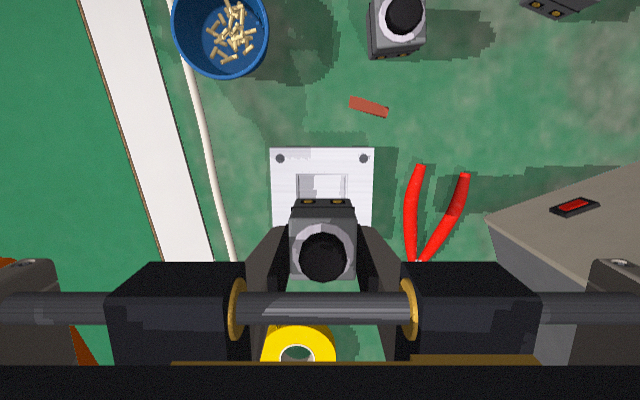

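View pics/scene4.png

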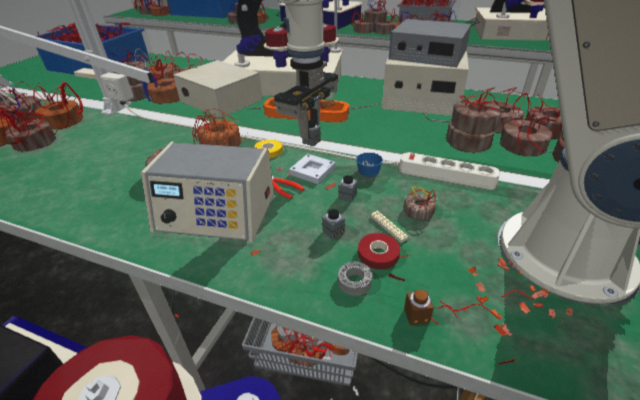

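The block is held upright over the plate. In the wrist view its cap is at (323,257), with the visible part of the well behind it at (322,185). I'll measure both in this view.

```bash
python3 - <<'E'
import pickle
from h import *
d=pickle.load(open("pics/wrist4.pkl","rb"));w=world(d);im=d["image"].astype(int)
cp=(w[...,2]>138)&(w[...,2]<160)&(np.hypot(w[...,0]-610,w[...,1]-54)<16)
print("z hist block",np.nanpercentile(w[cp][:,2],[5,50,95]))
a=(w[...,2]>140)&(w[...,2]<156)&(np.hypot(w[...,0]-610,w[...,1]-54)<13.5)&(im.max(2)<80)
q=np.argwhere(a)[:,::-1].astype(np.float32);c,r=cv2.minEnclosingCircle(q);print("cap",c,r,w[a].mean(0),ray(d,*c,np.median(w[a][:,2])))
t=(w[...,2]>127)&(w[...,2]<139)&(np.hypot(w[...,0]-610,w[...,1]-54)<30);X=w[t][:,:2].astype(np.float32);print("top",cv2.minAreaRect(X),np.median(w[t][:,2]))
m=(np.abs(w[...,2]-18)<3)&(np.hypot(w[...,0]-610,w[...,1]-53)<80)&(im.min(2)>90)
X=w[m][:,:2].astype(np.float32)
print("plate pts",len(X),cv2.minAreaRect(X), X.min(0),X.max(0))
ys=[];
# left/right/near edges of plate in image rows 160..215
for v in range(160,215,6):
    u=np.where(m[v,250:400])[0]+250; print(v,[ray(d,k,v,18)[:2].round(1).tolist() for k in (u.min()-.5,u.max()+.5)])
for u in range(285,360,12):
    v=np.where(m[:,u])[0].min(); print(u,v,ray(d,u,v-.5,18)[:2].round(1))
E
```

```text
z hist block [141.05448954 146.45745687 147.53669576]
cap (322.5, 258.5) 24.010513305664062 [607.50181547  53.93680147 146.15035693] [607.2846094   53.91709886 146.49696694]
top ((609.1685791015625, 53.88224792480469), (36.126136779785156, 57.9765739440918), 4.731003284454346) 133.1809184131371
plate pts 5080 ((601.25830078125, 52.66456604003906), (71.21856689453125, 90.24179077148438), 5.307409763336182) [561.7997     4.619928] [640.8031  100.10466]
160 [[580.2, 5.7], [572.1, 95.3]]
166 [[585.4, 5.9], [577.2, 95.9]]
172 [[590.7, 6.2], [582.6, 95.8]]
178 [[595.9, 7.3], [587.8, 96.5]]
184 [[601.3, 7.6], [593.2, 97.2]]
190 [[606.7, 7.9], [598.5, 97.9]]
196 [[612.2, 8.1], [604.1, 97.7]]
202 [[617.6, 9.3], [609.5, 98.4]]
208 [[623.2, 9.6], [615.1, 99.2]]
214 [[628.9, 9.8], [620.7, 99.9]]
285 148 [568.3  18.4]
297 148 [567.4  28.6]
309 148 [566.5  38.8]
321 148 [565.5  49.1]
333 148 [564.6  59.3]
345 148 [563.7  69.5]
357 148 [562.7  79.8]
```

```bash
python3 - <<'E'
import pickle
from h import *
d=pickle.load(open("pics/wrist4.pkl","rb"));w=world(d)
for lo in (144.5,145.5,146):
    a=(w[...,2]>lo)&(w[...,2]<150)&(np.hypot(w[...,0]-609,w[...,1]-54)<16)
    q=np.argwhere(a)[:,::-1].astype(np.float32);c,r=cv2.minEnclosingCircle(q);print(c,r,a.sum(),ray(d,*c,146.7),w[a].mean(0))
b=(w[...,2]>130)&(w[...,2]<134)&(np.hypot(w[...,0]-609,w[...,1]-54)<28);X=w[b];print(X.min(0),X.max(0),np.percentile(X[:,1],[1,99]))
cv2.imwrite("pics/crop4.png",cv2.resize(d["image"][180:300,250:400,::-1],None,fx=4,fy=4))
print(-np.array(d["R"]).T@np.array(d["t"]))
E
```

```text
(322.5, 260.5) 23.759307861328125 1635 [608.22454934  54.00246555 146.7       ] [608.51448537  54.03439037 146.53166909]
(322.5212707519531, 260.5) 23.526695251464844 1510 [608.22363245  54.01261226 146.7       ] [608.8194678   54.03061674 146.65143462]
(322.893798828125, 261.22125244140625) 23.119401931762695 1298 [608.58214805  54.2246174  146.7       ] [608.99389145  54.06081859 146.79049362]
[589.91380252  26.29379064 130.00192237] [628.2778704   80.25527902 133.99912482] [29.07070625 77.3530988 ]
[543.96217146  47.87584734 280.0287779 ]
```

View pics/crop4.png

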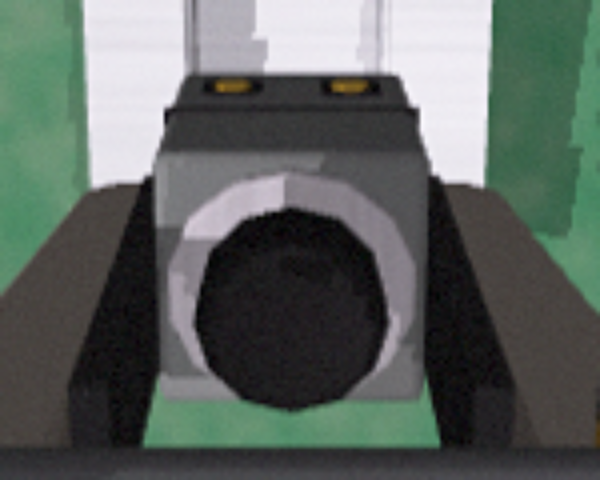

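```bash
python3 -m pendant '[[[0,0,0.01],0,0.03],[[-0.0008,-0.0003,0.03],0,0.03],[[-0.0008,-0.0003,0.045],0,0.03],[[-0.0008,-0.0003,0.055],0,0.03],[[-0.0008,-0.0003,0.062],0,0.03],[[-0.0008,-0.0003,0.064],0,0.03],[[-0.0008,-0.0003,0.064],0,0.03],[[-0.0008,-0.0003,0.064],0,0.03],[[-0.0008,-0.0003,0.064],0,0.03],[[-0.0008,-0.0003,0.064],0,0.03]]' 
python3 - <<'E'
from plant import get_image,status
from h import *
import pickle
for n in("wrist","side"):
    d=get_image(n);pickle.dump(d,open(f"pics/{n}5.pkl","wb"))
    if n=="wrist": cv2.imwrite(f"pics/{n}5.png",d["image"][:,:,::-1])
    else: cv2.imwrite("pics/side5.png",cv2.resize(d["image"][140:230,240:400,::-1],None,fx=5,fy=5))
s=status.sense();print(s["tcp_pos"],s["ft_force"],s["grip_width"])
d=pickle.load(open("pics/wrist5.pkl","rb"));w=world(d);im=d["image"].astype(int)
zc=np.nanpercentile(w[(np.hypot(w[...,0]-609,w[...,1]-54)<14)][:,2],90);print(zc)
a=(abs(w[...,2]-zc)<1.5)&(np.hypot(w[...,0]-609,w[...,1]-54)<16);print(w[a].mean(0))
m=(np.abs(w[...,2]-18)<3)&(np.hypot(w[...,0]-610,w[...,1]-53)<80)&(im.min(2)>90)
X=w[m][:,:2].astype(np.float32);print(cv2.minAreaRect(X))
E
```

```text
time_s: 16.87
tcp_pos: [612.9, 53.0, 47.4]
eef_rot: [-0.045, 0.999, 0.0, 0.001]
ft_force: [0.2, -0.1, -3.9]
grip_width: 0.389
[612.64831177  53.02324892  47.17670092] [-0.32078148  0.32798314 -3.60818944] 0.3898078171537311
85.08275248479487
[611.28526598  52.55098915  84.1994624 ]
((610.26171875, 53.435604095458984), (89.62528228759766, 90.2498550415039), 5.236188888549805)
```

View pics/side5.png

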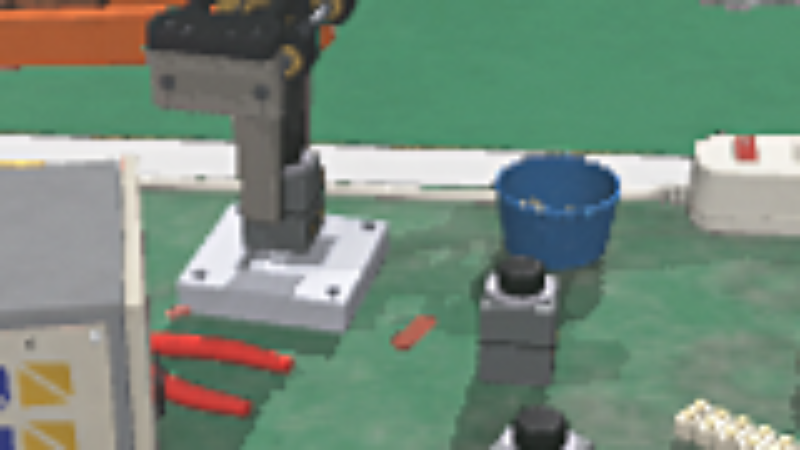

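View pics/wrist5.png

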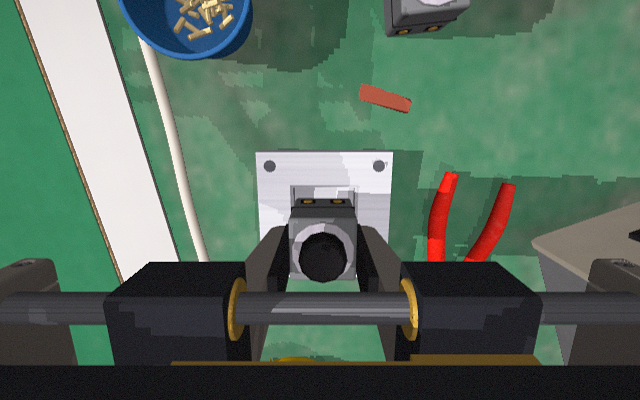

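```bash
python3 -m pendant '[[[0.0009,0.0009,0],0,0.03],[[0.0009,0.0009,0],0,0.03],[[0.0009,0.0009,0.003],0,0.03],[[0.0009,0.0009,0.006],0,0.03],[[0.0009,0.0009,0.009],0,0.03],[[0.0009,0.0009,0.011],0,0.03],[[0.0009,0.0009,0.013],0,0.03],[[0.0009,0.0009,0.014],0,0.03],[[0.0009,0.0009,0.014],0,0.03]]'
python3 -m pendant '[[[0,0,0.001],0,0.03],[[0,0,0.002],0,0.03],[[0,0,0.003],0,0.03],[[0,0,0.004],0,0.03],[[0,0,0.004],0,0.03]]'
python3 -m pendant '[[[0,0,0.0005],0,0.03],[[0,0,0.001],0,0.03],[[0,0,0.0015],0,0.03],[[0,0,0.0015],0,0.03]]'
```

```text
time_s: 17.72
tcp_pos: [611.1, 53.8, 32.2]
eef_rot: [-0.045, 0.999, -0.0, -0.0]
ft_force: [-0.3, -0.7, -3.8]
grip_width: 0.39
time_s: 18.13
tcp_pos: [611.2, 53.8, 28.4]
eef_rot: [-0.045, 0.999, -0.0, -0.0]
ft_force: [0.2, -0.2, -4.2]
grip_width: 0.393
time_s: 18.47
tcp_pos: [611.4, 53.8, 27.2]
eef_rot: [-0.045, 0.999, 0.0, 0.0]
ft_force: [0.0, -0.3, -1.1]
grip_width: 0.389
```

```bash
python3 -m pendant '[[[0,0,0.0003],0,0.03],[[0,0,0.0003],0,0.03],[[0,0,0.0003],0,0.04],[[0,0,0.0003],0,0.055],[[0,0,0.0003],0,0.06],[[0,0,0.0003],0,0.06],[[0,0,0.0003],0,0.06],[[0,0,0.0003],0,0.06]]'
python3 -m pendant '[[[0,0,-0.01],0,0.06],[[0,0,-0.025],0,0.06],[[0,0,-0.04],0,0.06],[[0,0,-0.055],0,0.06],[[0,0,-0.065],0,0.06],[[0,0,-0.07],0,0.06],[[0,0,-0.07],0,0.06],[[0,0,-0.07],0,0.06],[[0,0,-0.07],0,0.06],[[0,0,-0.07],0,0.06]]'
python3 - <<'E'
from plant import get_image,status
from h import *
import pickle
for n in("wrist","side"):
    d=get_image(n);pickle.dump(d,open(f"pics/{n}6.pkl","wb"))
    if n=="wrist": cv2.imwrite(f"pics/{n}6.png",d["image"][:,:,::-1])
    else: cv2.imwrite("pics/side6.png",cv2.resize(d["image"][140:230,240:400,::-1],None,fx=5,fy=5))
s=status.sense();print(s["tcp_pos"],s["ft_force"],s["grip_width"])
d=pickle.load(open("pics/wrist6.pkl","rb"));w=world(d);im=d["image"].astype(int)
near=np.hypot(w[...,0]-610,w[...,1]-53)<30
a=near&(w[...,2]>60)&(w[...,2]<70);print("cap",w[a].mean(0))
q=np.argwhere(a)[:,::-1].astype(np.float32);c,r=cv2.minEnclosingCircle(q);print(c,r,ray(d,*c,64))
a=near&(w[...,2]>47)&(w[...,2]<54);print("rim",cv2.minAreaRect(w[a][:,:2].astype(np.float32)),np.median(w[a][:,2]))
m=(np.abs(w[...,2]-18)<3)&(np.hypot(w[...,0]-610,w[...,1]-53)<80)&(im.min(2)>90)
X=w[m][:,:2].astype(np.float32);print(cv2.minAreaRect(X))
E
```

```text
time_s: 19.13
tcp_pos: [611.4, 53.8, 26.8]
eef_rot: [-0.045, 0.999, 0.0, 0.0]
ft_force: [0.2, 0.2, -0.4]
grip_width: 0.656
time_s: 19.97
tcp_pos: [610.7, 53.8, 95.9]
eef_rot: [-0.045, 0.999, -0.0, -0.001]
ft_force: [0.6, -0.2, -0.6]
grip_width: 0.654
[610.88372483  53.7879772   96.04901367] [ 0.20750169 -0.12271915 -1.13685278] 0.6510342120880086
cap [609.53713196  53.37188394  63.56301536]
(322.5, 218.0) 16.56059455871582 [609.32567612  53.35158123  64.        ]
rim ((610.1600341796875, 53.411651611328125), (35.69758987426758, 35.92059326171875), 5.38153600692749) 50.54458842573986
((610.4890747070312, 53.44145965576172), (89.83979797363281, 90.47360229492188), 5.077643394470215)
```

View pics/side6.png

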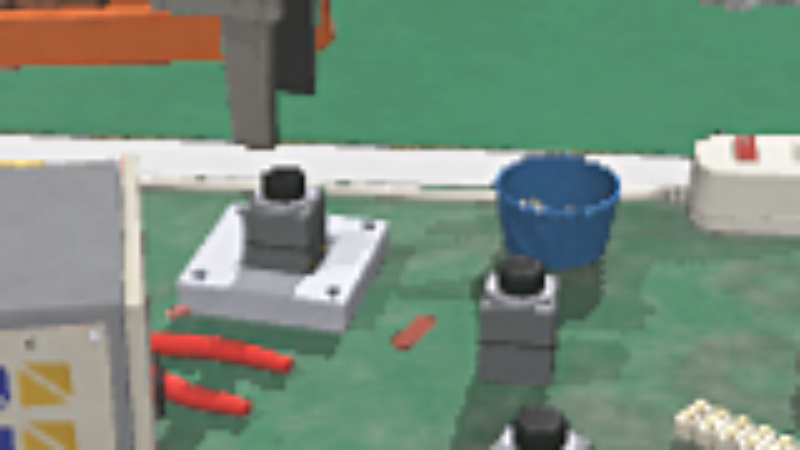

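View pics/wrist6.png

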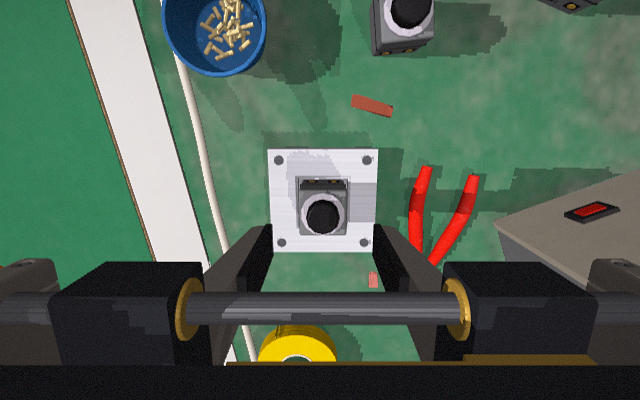

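The block is seated in the well: its rim centre is within 0.4 mm of the plate centre and its cap top is at z≈64. Now close the fingers and prove it.

```bash
python3 -m pendant '[[[0,0,0],0,0],[[0,0,0],0,0],[[0,0,0],0,0],[[0,0,0],0,0],[[0,0,0],0,0],[[0,0,0],0,0],[[0,0,0],0,0],[[0,0,0],0,0],[[0,0,0],0,0],[[0,0,0],0,0],[[0,0,0],0,0],[[0,0,0],0,0]]' 10
python3 -m pendant '[[[0,0,0.01],0,0],[[0,0,0.018],0,0],[[0,0,0.024],0,0],[[0,0,0.027],0,0],[[0,0,0.029],0,0],[[0,0,0.029],0,0],[[0,0,0.029],0,0]]'
```

```text
time_s: 21.07
tcp_pos: [611.3, 53.8, 96.8]
eef_rot: [-0.045, 0.999, -0.0, -0.0]
ft_force: [-0.6, 0.2, -0.2]
grip_width: 0.003
time_s: 21.65
tcp_pos: [611.3, 53.8, 67.7]
eef_rot: [-0.045, 0.999, -0.0, -0.0]
ft_force: [-0.1, -0.6, 0.2]
grip_width: 0.003
```

```bash
python3 -m pendant '[[[0,0,0.001],0,0],[[0,0,0.002],0,0],[[0,0,0.003],0,0],[[0,0,0.003],0,0]]'
python3 -m pendant '[[[0,0,0.0005],0,0],[[0,0,0.001],0,0],[[0,0,0.0015],0,0],[[0,0,0.0015],0,0]]'
python3 -m pendant '[[[0,0,0.0005],0,0],[[0,0,0.001],0,0],[[0,0,0.001],0,0]]'
python3 -m pendant '[[[0,0,0.0005],0,0],[[0,0,0.001],0,0],[[0,0,0.001],0,0]]'
python3 -m pendant '[[[0,0,0.0005],0,0],[[0,0,0.001],0,0],[[0,0,0.001],0,0]]'
python3 -m pendant '[[[0,0,0.0005],0,0],[[0,0,0.001],0,0],[[0,0,0.001],0,0]]'
```

```text
time_s: 21.98
tcp_pos: [611.2, 53.8, 64.7]
eef_rot: [-0.045, 0.999, 0.0, -0.0]
ft_force: [-0.3, -1.1, -0.1]
grip_width: 0.006
time_s: 22.32
tcp_pos: [611.4, 53.8, 63.4]
eef_rot: [-0.045, 0.999, 0.0, 0.0]
ft_force: [-1.5, 0.4, 2.7]
grip_width: 0.004
time_s: 22.57
tcp_pos: [611.4, 53.9, 62.4]
eef_rot: [-0.045, 0.999, 0.0, 0.0]
ft_force: [-0.4, 0.5, 3.7]
grip_width: 0.003
time_s: 22.82
tcp_pos: [611.4, 53.8, 61.3]
eef_rot: [-0.045, 0.999, -0.0, 0.0]
ft_force: [-0.7, 0.5, 3.7]
grip_width: 0.005
time_s: 23.07
tcp_pos: [611.4, 53.8, 60.1]
eef_rot: [-0.045, 0.999, 0.0, 0.0]
ft_force: [0.8, 1.0, 2.3]
grip_width: 0.007
time_s: 23.32
tcp_pos: [611.3, 53.8, 59.1]
eef_rot: [-0.045, 0.999, -0.0, 0.0]
ft_force: [-0.2, -0.1, 1.7]
grip_width: 0.007
```

```bash
python3 -m pendant '[[[0,0,0.0005],0,0],[[0,0,0.001],0,0],[[0,0,0.001],0,0]]'
python3 -m pendant '[[[0,0,0.0003],0,0],[[0,0,0.0006],0,0],[[0,0,0.0006],0,0],[[0,0,0.0006],0,0]]'
python3 -m pendant '[[[0,0,0.0002],0,0],[[0,0,0.0004],0,0],[[0,0,0.0004],0,0],[[0,0,0.0004],0,0]]'
python3 -m pendant '[[[0,0,0.0002],0,0],[[0,0,0.0004],0,0],[[0,0,0.0004],0,0],[[0,0,0.0004],0,0]]'
```

```text
time_s: 23.57
tcp_pos: [611.2, 53.8, 58.1]
eef_rot: [-0.045, 0.999, -0.0, -0.0]
ft_force: [1.3, 0.0, 0.7]
grip_width: 0.0
time_s: 23.9
tcp_pos: [611.2, 53.8, 57.6]
eef_rot: [-0.045, 0.999, 0.0, -0.0]
ft_force: [0.1, 0.1, 0.8]
grip_width: 0.003
time_s: 24.23
tcp_pos: [611.2, 53.8, 57.2]
eef_rot: [-0.045, 0.999, 0.0, -0.0]
ft_force: [0.4, 0.1, 0.3]
grip_width: 0.005
time_s: 24.57
tcp_pos: [611.2, 53.8, 56.8]
eef_rot: [-0.045, 0.999, 0.0, -0.0]
ft_force: [0.1, 1.2, 1.5]
grip_width: 0.007
```

```bash
python3 -m pendant '[[[0,0,-0.001],0,0],[[0,0,-0.003],0,0],[[0,0,-0.006],0,0],[[0,0,-0.012],0,0],[[0,0,-0.025],0,0],[[0,0,-0.04],0,0],[[0,0,-0.055],0,0],[[0,0,-0.065],0,0],[[0,0,-0.07],0,0],[[0,0,-0.07],0,0],[[0,0,-0.07],0,0],[[0,0,-0.07],0,0]]'
python3 - <<'E'
from plant import get_image,status
from h import *
d=get_image("wrist");cv2.imwrite("pics/wrist7.png",d["image"][:,:,::-1])
s=status.sense();print(s["time_s"],s["tcp_pos"],s["ft_force"])
w=world(d);im=d["image"].astype(int)
near=np.hypot(w[...,0]-610,w[...,1]-53)<30
a=near&(w[...,2]>60)&(w[...,2]<70);print("cap",w[a].mean(0))
a=near&(w[...,2]>47)&(w[...,2]<54);print("rim",cv2.minAreaRect(w[a][:,:2].astype(np.float32)),np.median(w[a][:,2]))
m=(np.abs(w[...,2]-18)<3)&(np.hypot(w[...,0]-610,w[...,1]-53)<80)&(im.min(2)>90)
print("plate",cv2.minAreaRect(w[m][:,:2].astype(np.float32)))
d=get_image("scene");cv2.imwrite("pics/scene7.png",d["image"][:,:,::-1]);w=world(d);im=d["image"].astype(int)
m=(im.max(2)<45)&(np.abs(w[...,2]-55)<9)
for i,s,c in blobs(m,12)[0]:print(c.round(1),ray(d,*c,58).round(1))
E
```

```text
time_s: 25.57
tcp_pos: [610.8, 53.8, 126.2]
eef_rot: [-0.045, 0.999, -0.0, -0.001]
ft_force: [-0.0, -0.1, 0.0]
grip_width: 0.003
25.6167 [610.71268698  53.74518927 126.051409  ] [ 0.16636125 -0.30760344 -0.16688586]
cap [609.75528977  53.26452823  63.63865061]
rim ((610.4120483398438, 53.30598449707031), (35.76191711425781, 35.407188415527344), 5.955467224121094) 50.462065350983096
plate ((610.926513671875, 53.641571044921875), (90.56770324707031, 90.37403106689453), 5.145746231079102)
[184.8  92.1] [1233.   -20.5   58. ]
[311.6 152.8] [604.9  56.1  58. ]
[347.5 179.4] [461.  104.6  58. ]
[333.1 213.8] [417.  226.3  58. ]
[169.3 218.6] [688.2 433.3  58. ]
```

View pics/scene7.png

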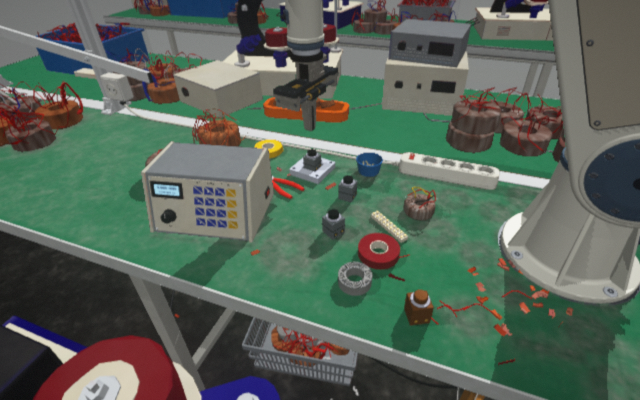

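View pics/wrist7.png

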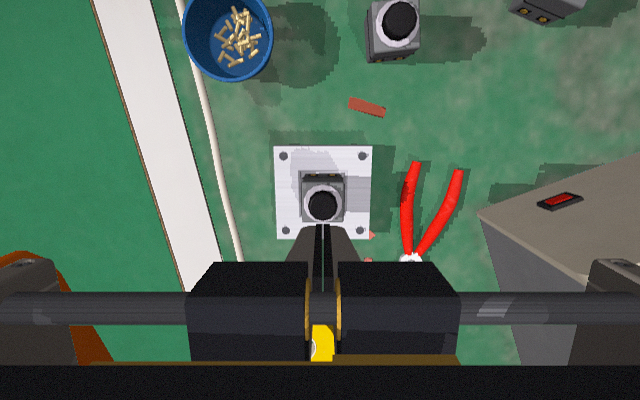

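The block stands upright in the well with its cap released, at about (322,205) in the wrist view. The soft blocks at (347,180) and (333,214) in the scene view are where they started, and the bystanders look unmoved.

```bash
python3 -c "
from plant import ticket
print(ticket.sign_off())"
```

```text
the job is handed in; nothing more can be done
None
```

The healthy block is seated upright in the well, proved by a second press, and released. I handed the job in at about 25.6 s; no verdict was given.

- **Finding it:** I pressed all three caps in steps of about 1 mm. The middle block rose evenly to about 3 N and the near block to 5.5 N, 6 mm in, so both are soft. The far block peaked at about 4.5 N, then fell to about 0.5 N at 7 mm.
- **Proving press in the well:** the force peaked at about 3.7 N, then read 0.3–1.5 N from about 6 mm to 7.2 mm in. The force reading has about 0.5–1 N of noise, and cap travel was worked out from the tool height, not read directly.
- **Last checks:**
  - The seated block's rim centre was within about 0.6 mm of the plate's centre, with its cap top at z≈63.6 mm (64 mm expected).
  - Both soft blocks were within 1 mm of where they first appeared in the scene camera.
  - By eye, the tub, side cutter and tape had not moved.
  - The gripper was about 60 mm clear of the cap.
- **Disagreements:** the scene camera places the blocks up to about 13 mm from where the wrist camera does. I used the wrist camera for positioning and the scene camera only to check that nothing had moved. While the block was still in the gripper, my estimates of its position differed by 1–3 mm, and I corrected for that before lowering it into the well.

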